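# Hold a spring clip gaping over a test card

### The job

Squeeze the orange spring clip open on its rack, lift it off, and bring it, still gaping, down over the top edge of the upright white card with black squares: one open jaw on each side, the card's edge well inside the jaws, the clip's whole width over the card and in line with it. Finish while holding it squeezed open there, clear of the card so that it neither bites, rests on nor touches it, ready for a second sheet to be slipped in. Do not let the clip snap shut on the way, do not push on either card, and leave the other things on the bench alone.

Things in the scene. Friction and masses are not known exactly. Their poses are not given: they have to be found in the camera images.
- clip: orange plastic spring clip, loose, about 65 g, 32 mm wide; same origin and axes as point clip_center. Both halves turn: squeezed evenly, each leans by half the joint value, so this frame (fixed to the half at -x) then leans up to 0.25 rad about y. Two jaws, 4 mm thick, reach 50 mm below the pivot; squeezing the two tails together spreads them.
- clip_center (a point): middle of the clip's pivot barrel (12 mm across, along y). z up along the tails, x across the jaws: squeeze the tails along x. Tails, 4 mm thick, 32 mm wide, rise from 6 to about 52 mm above this point; at rest they splay, 50 mm over their outsides at the top, 27 mm at the root; fully squeezed they stand parallel, 24 mm over the outsides.
- clip_tip_a (a point): middle of the inner lower edge of the jaw at -x, 50 mm below the pivot
- clip_tip_b (a point): middle of the inner lower edge of the other jaw, 50 mm below the pivot
- clip_lever (a joint): angle between the clip's halves (rad): 0 as it bites on the rack plate (jaws parallel, 3 mm apart), 0.5 fully squeezed, a hard stop (jaw tips 28 mm apart, 15 mm apart half-way up). About 7 to 9 N on each tail near its top holds it fully open; it springs shut when the tails are freed.
- rack: clip rack: grey base 70 x 130 mm, 20 mm high, fixed, with an upright steel plate 3 mm thick, 120 mm wide along y, top edge 75 mm above the bench. Origin under its centre; x is square to the plate. The clip starts astride the plate, jaws down, tails up, its barrel resting on the top edge, within 30 mm of the plate's middle.
- card: upright white card with black squares, in an aluminium base 70 x 130 mm, 20 mm high, fixed. Origin under the centre of the base; x is square to the card, y along it, z up.
- card_top (a point): middle of the white card's top edge, 110 mm above the bench; the card is 3 mm thick (x) and 100 mm wide (y). Same axes as body card.
- spare: plain green card of the same size in the same kind of base, fixed; not to be used. Origin under the centre of the base.
- cleaner: blue-labelled lens cleaner bottle, 40 mm across, 110 mm high, loose; origin under its centre
- eyepiece: aluminium eyepiece standing on its narrow end, 34 mm across, 55 mm high; origin under its centre
- slidebox: blue slide box, 60 x 85 mm, 30 mm high; origin under its centre
Not all that is in view belongs to the job. Of the things that look like the clip, the larger one is meant.

How it is judged:
By the outcome, as a careful person would: the job done as asked, in the order asked, and still so for the second after the job is handed in, while the arm keeps its last pose, push and grip.
It also fails if it takes over 37 s, if anything falls off the work surface, if the arm or the gripper's body presses on something with over 40 N, if the wrist force passes 120 N, or if a joint passes its speed limit or range.

### The arm

A 6-joint arm with a two-finger parallel gripper is mounted at the origin on the work surface. World frame = base frame: x ahead of the robot, y to its left, z up, the work surface at z = 0. Lengths are in m, angles in rad, forces in N, time in s.
With the tool pointing down it reaches from about 0.3 to 0.85 m from the base axis. Payload 4.2 kg.
Tool frame: the origin (TCP) lies on the centre line of the jaws, within the pads' length; the fingertips stand 11 mm ahead of it and the grasp point (between the pads) lies 8 mm behind it; x points along the fingers, y is the direction in which the jaws open and shut, and the axes are right-handed (so a half turn about x gives the same grasp; the last joint's range is limited). The gripper opens to 91 mm and grips with 3 to 60 N. Pads are 32 mm wide; open, the fingers measure 118 mm over their backs; the gripper's body (76 mm by 178 mm) begins 60 mm behind the grasp point.
Start: joints at [1.329, 0.32, 1.565, -0, 1.257, -0.02], TCP at [0.126, 0.561, 0.225] pointing down, gripper open.
Joint ranges: [-3.11, 3.11], [-0.84, 2.01], [0.21, 2.61], [-1.34, 4.49], [0.05, 2.63], [-2.56, 2.56]. Speed limits (rad/s): [2.57, 2.57, 3.14, 3.14, 3.14, 3.14].

### API

Orientations are given as a rotation vector (axis times angle).
In Python, from bench import status, viewer, r gives the robot as it stands. The module is installed in compiled form; this text tells all that it offers.
- The arm moves only by the tool arm_command, never from a script. Its argument "moves" is a list of rows, each an object with "claw": the opening, from 0 (shut) to 1 (fully open); "offset": the shift along the tool's x, y, z in m, a list of three; "dr": the turn, a rotation vector about the tool's x, y, z in rad, a list of three. A call has 1 to 12 rows; each row is the pose to reach, as a shift and turn from the pose commanded when the call began, along the tool's axes at that moment; what a row does not reach only later rows make up. A row lasts 1/8 s, in which the tool goes at most 62.5 mm and 10.7 degrees, less where a joint would pass 70% of its speed; a pose out of reach is approached as far as the arm can. A call with a gripper value outside its range is refused whole. The fingers move at their own pace and stop on an object; "squeeze" is the grip in N (left out, the last holds). Time passes only in rows, so rows that repeat a pose let the fingers close. It gives the time, the measured TCP pose, the force and the opening at its end, in the units of the state.
- status.get_state(): the state, without advancing time (a new reading comes with each control period).
- viewer.camera(name): name is "side" or "top" or "wrist"; returns a dict with "img" (384x512x3 uint8, red, green, blue), "intrinsics" (3x3 intrinsics, pixels), "rvec" (rotation vector, rad) and "tvec" (3), from world to camera coordinates, as OpenCV has them; the wrist camera has in their place "T_tool_cam" (4x4, takes a point from camera to tool coordinates, whose origin is the TCP and whose axes are the tool frame's). Camera axes: x right, y down, z forward; pixel columns grow to the right and rows downward; lengths in m; the calibration is good to about 2 mm. A picture is of the moment at which its call begins: read the wrist's pose just before it. There is no depth.
- r.finish_job(): hands the job in, once; it reports no verdict.
Trained networks look in a picture, given as the dict that the camera call returned (one of the last four; its "shot" number tells which), for a name from the list of things; names that differ only in an ending like _2 or _b are one class to them, and where a whole thing is asked for, a point or a joint stands for the part that bears it (a point fixed in the world has none). Each returns a list of dicts, best first, with "confidence" (0 to 1); they miss things now and then, are a little off and sometimes report something else, mostly with a low value. They report only what shows in the picture. A call takes as long as a camera call. They do not tell look-alikes from the thing itself.
- viewer.recognise(thing, picture): "position" ([x, y, z] in m, in world coordinates, good to about 4 mm: the middle of the surface that is visible of it).
- viewer.masks_of(thing, picture): "region" (384x512 bool, what is visible of it).
The state is a dict: "time_s": time; "joint_pos": joint angles; "dq": joint speeds; "joint_efforts": joint torques, N m; "tcp_pos": TCP position; "eef_rot": TCP orientation; "wrist_force": force on the tool from outside, world axes, zero at the start; "moment": the same for the moment, N m; "opening": finger opening in m.
Only numpy, scipy, OpenCV 4.12 (cv2) and the standard library are available. Lean on these libraries where they do the work, as an engineer would, in place of code of your own. Each camera call takes 0.05 s, during which the arm holds its last target.

## Working session

There is one attempt and no reset: what is moved stays moved. The work goes in short steps, Python scripts to look and compute and a tool call to move; the robot and the scene stay as the last step left them, time stands still between calls to the robot, and variables do not carry over. Pictures are saved under pics/ and viewed, and the job is handed in when it is done.

Besides the shell and the picture viewer there is one more tool, called after "Request:" as name(argument=value, ...) on one line, values as JSON. arm_command: Moves the arm, as the interface text tells. Its arguments: {"type":"object","properties":{"moves":{"type":"array","items":{"type":"object","properties":{"claw":{"type":"number"},"offset":{"type":"array","items":{"type":"number"}},"dr":{"type":"array","items":{"type":"number"}}}}},"squeeze":{"type":"number"}},"required":["moves"]}

```bash
mkdir -p pics; cat > h.py <<'E'
import numpy as np, cv2
from scipy.spatial.transform import Rotation as R
from bench import status, viewer, r
def save(p,n,crop=None,s=1):
    im=p["img"][:,:,::-1]
    if crop: x0,y0,x1,y1=crop; im=im[y0:y1,x0:x1]
    im=cv2.resize(im,None,fx=s,fy=s,interpolation=cv2.INTER_CUBIC); cv2.imwrite("pics/"+n,im)
def proj(p,X):
    X=np.atleast_2d(np.array(X,float))
    return cv2.projectPoints(X,np.array(p["rvec"],float),np.array(p["tvec"],float),np.array(p["intrinsics"],float),None)[0][:,0]
def back(p,uv,z):
    K=np.array(p["intrinsics"]);Rm=R.from_rotvec(p["rvec"]).as_matrix();t=np.array(p["tvec"])
    d=Rm.T@np.linalg.inv(K)@np.array([uv[0],uv[1],1.]);c=-Rm.T@t
    return c+d*(z-c[2])/d[2]
E
python3 - <<'E'
from h import *
s=status.get_state();print(s)
for n in("top","side"):
    p=viewer.camera(n);save(p,n+"0.png",s=1.5)
    print(n,R.from_rotvec(p["rvec"]).as_matrix().round(2).tolist(),np.round(p["tvec"],3))
    for t in("clip","card","rack","spare"):
        print(t,[(np.round(d["position"],3),round(d["confidence"],2),proj(p,d["position"]).round()) for d in viewer.recognise(t,p)[:3]])
E
```

```text
{'time_s': 0.0, 'joint_pos': array([ 1.32900499e+00,  3.20293002e-01,  1.56570513e+00, -1.43586009e-05,
        1.25741172e+00, -2.00068312e-02]), 'dq': array([-0.00036208, -0.00239956,  0.00075262, -0.00166982, -0.00113144,
        0.00102986]), 'joint_efforts': array([ 1.20428620e-03, -4.12446570e+01, -2.31973189e+01,  7.28148851e-02,
        4.56292438e-02, -1.56745873e-04]), 'tcp_pos': array([0.1263694 , 0.5604231 , 0.22410952]), 'eef_rot': array([ 0.17270765,  1.56399718, -0.17554534]), 'wrist_force': array([ 0.24885933,  0.14506227, -0.44298335]), 'moment': array([ 0.00580058, -0.03178871, -0.01121582]), 'opening': 0.0914443667370461}
top [[0.03, -1.0, 0.03], [-0.98, -0.03, -0.17], [0.17, -0.03, -0.98]] [-0.015  0.558  0.818]
clip [(array([0.564, 0.259, 0.094]), 0.61, array([[143., 181.]])), (array([0.549, 0.136, 0.046]), 0.5, array([[199., 192.]]))]
card [(array([ 0.509, -0.015,  0.02 ]), 0.7, array([[261., 212.]])), (array([ 0.567, -0.264,  0.022]), 0.58, array([[360., 192.]]))]
rack [(array([0.565, 0.254, 0.018]), 0.93, array([[153., 186.]]))]
spare [(array([ 0.509, -0.016,  0.021]), 0.66, array([[261., 212.]]))]
side [[-0.99, -0.14, 0.0], [-0.09, 0.61, -0.79], [0.11, -0.78, -0.61]] [0.559 0.12  0.748]
clip [(array([0.57 , 0.263, 0.094]), 0.95, array([[230., 302.]])), (array([0.536, 0.14 , 0.042]), 0.95, array([[264., 264.]])), (array([0.575, 0.255, 0.105]), 0.26, array([[227., 292.]]))]
card [(array([ 0.57 , -0.263,  0.022]), 0.62, array([[271., 153.]])), (array([0.353, 0.138, 0.032]), 0.58, array([[369., 279.]]))]
rack [(array([0.566, 0.297, 0.021]), 0.84, array([[230., 351.]]))]
spare [(array([ 0.509, -0.004,  0.021]), 0.94, array([[285., 220.]]))]
```

View pics/top0.png

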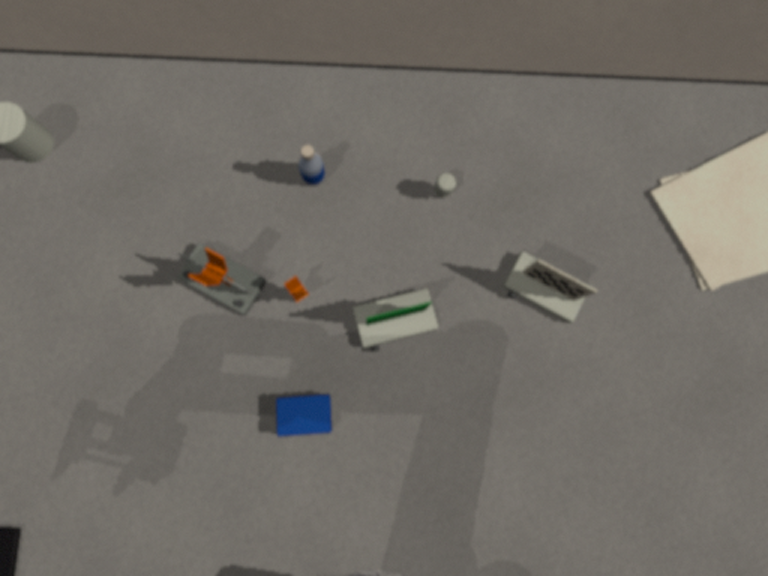

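View pics/side0.png

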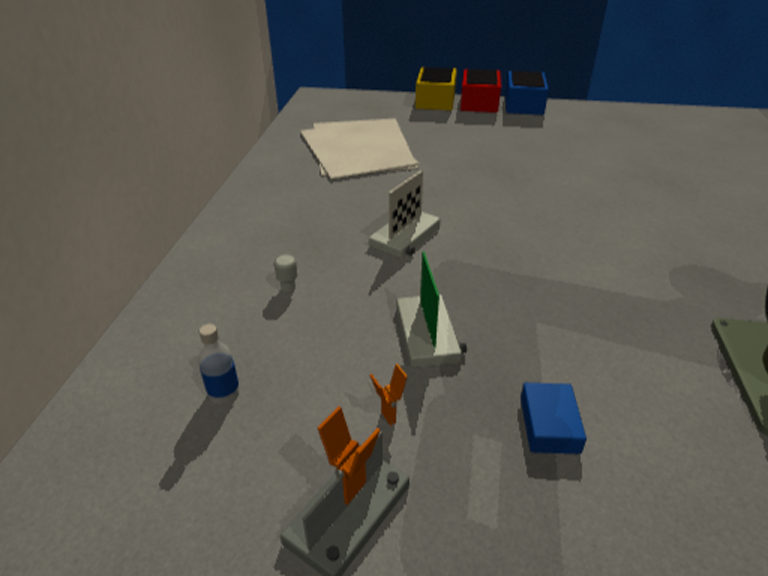

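Clip candidates: the large orange clip on the rack (top ≈(143,181), side ≈(230,302)) and a small one on the bench (top ≈(197,192), side ≈(262,264)). The larger one, astride the rack plate, fits the description. I'll confirm it in enlarged crops.

```bash
python3 - <<'E'
from h import *
p=viewer.camera("top")
a=cv2.resize(p["img"][150:220,110:220],None,fx=5,fy=5,interpolation=cv2.INTER_CUBIC)
b=cv2.resize(p["img"][150:220,320:410],None,fx=5,fy=5,interpolation=cv2.INTER_CUBIC)
cv2.imwrite("pics/c1.png",np.vstack([a,np.pad(b,((0,0),(0,100),(0,0)))])[:,:,::-1]) if False else None
cv2.imwrite("pics/c1.png",a[:,:,::-1]);cv2.imwrite("pics/c2.png",b[:,:,::-1])
print(R.from_rotvec(status.get_state()["eef_rot"]).as_matrix().round(3))
E
```

```text
[[ 0.     0.22   0.975]
 [ 0.     0.975 -0.22 ]
 [-1.     0.    -0.   ]]
```

View pics/c1.png

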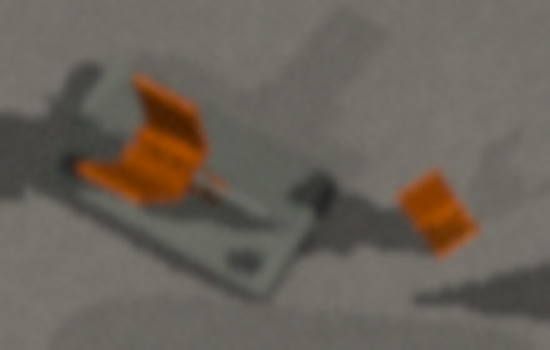

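View pics/c2.png

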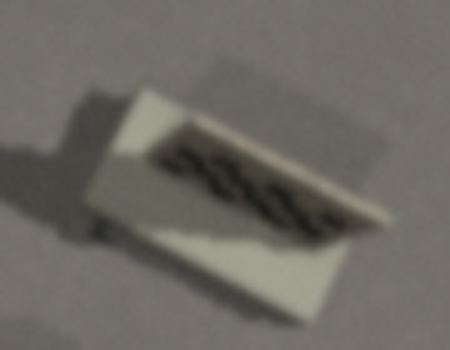

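The crop confirms that the clip on the rack (top ≈(140,180)) is about twice the size of the loose one, so it is the one meant. The card is the checkered one at top ≈(368,192).

```bash
cat >> h.py <<'E'
def goal(pos,yawdeg,n=None):
    """offset and dr (tool axes) to have TCP at pos, tool x down, tool y at yaw"""
    s=status.get_state();R0=R.from_rotvec(s["eef_rot"]).as_matrix()
    y=np.deg2rad(yawdeg);ty=np.array([np.cos(y),np.sin(y),0]);tx=np.array([0,0,-1.]);T=np.stack([tx,ty,np.cross(tx,ty)],1)
    return (R0.T@(np.array(pos)-s["tcp_pos"])).round(4), R.from_matrix(R0.T@T).as_rotvec().round(4)
E
python3 - <<'E'
from h import *
p=viewer.camera("wrist");print(np.array(p["T_tool_cam"]).round(3),np.array(p["intrinsics"]).round(1))
print(goal([0.53,0.27,0.28],-27))
E
```

```text
[[ 0.001 -0.253  0.967 -0.161]
 [ 1.     0.    -0.001  0.   ]
 [-0.     0.967  0.253 -0.07 ]
 [ 0.     0.     0.     1.   ]] [[297.3   0.  257.1]
 [  0.  297.3 192.5]
 [  0.    0.    1. ]]
(array([-0.055 , -0.195 ,  0.4576]), array([ 1.8203e+00, -1.0000e-04, -1.0000e-04]))
```

```bash
python3 - <<'E'
from h import *
print(goal([0.55,0.24,0.27],-27))
E
```

```text
(array([-0.045 , -0.2199,  0.4837]), array([ 1.8203e+00, -1.0000e-04, -1.0000e-04]))
```

Request:
arm_command(moves=[{"offset": [-0.045,-0.11,0.24],"dr": [0.9,0,0],"claw": 1},{"offset": [-0.045,-0.11,0.24],"dr": [0.9,0,0],"claw": 1},{"offset": [-0.045,-0.11,0.24],"dr": [0.9,0,0],"claw": 1},{"offset": [-0.045,-0.22,0.484],"dr": [1.82,0,0],"claw": 1},{"offset": [-0.045,-0.22,0.484],"dr": [1.82,0,0],"claw": 1},{"offset": [-0.045,-0.22,0.484],"dr": [1.82,0,0],"claw": 1},{"offset": [-0.045,-0.22,0.484],"dr": [1.82,0,0],"claw": 1},{"offset": [-0.045,-0.22,0.484],"dr": [1.82,0,0],"claw": 1},{"offset": [-0.045,-0.22,0.484],"dr": [1.82,0,0],"claw": 1},{"offset": [-0.045,-0.22,0.484],"dr": [1.82,0,0],"claw": 1},{"offset": [-0.045,-0.22,0.484],"dr": [1.82,0,0],"claw": 1},{"offset": [-0.045,-0.22,0.484],"dr": [1.82,0,0],"claw": 1}])

```text
time_s: 2.1
tcp_pos: [0.5499, 0.2401, 0.27]
eef_rot: [1.545, 0.95, -1.545]
wrist_force: [-0.4, -0.5, -0.1]
opening: 0.0909
```

```bash
cat >> h.py <<'E'
def wrist():
    s=status.get_state();p=viewer.camera("wrist")
    T=np.eye(4);T[:3,:3]=R.from_rotvec(s["eef_rot"]).as_matrix();T[:3,3]=s["tcp_pos"]
    C=np.linalg.inv(T@np.array(p["T_tool_cam"]))
    p["rvec"]=R.from_matrix(C[:3,:3]).as_rotvec();p["tvec"]=C[:3,3];return p,s
E
python3 - <<'E'
from h import *
p,s=wrist();print(s["time_s"],s["tcp_pos"],s["joint_pos"].round(2));save(p,"w1.png",s=1.5)
for t in("clip","rack"):
    print(t,[(np.round(d["position"],3),round(d["confidence"],2),proj(p,d["position"]).round()) for d in viewer.recognise(t,p)[:3]])
E
```

```text
2.1 [0.54990238 0.24010718 0.27000382] [0.39 0.34 1.43 0.   1.38 0.86]
clip [(array([0.544, 0.14 , 0.05 ]), 0.75, array([[285., 237.]])), (array([0.565, 0.265, 0.1  ]), 0.66, array([[258., 154.]]))]
rack [(array([0.574, 0.293, 0.018]), 0.74, array([[255., 125.]])), (array([0.576, 0.253, 0.106]), 0.48, array([[273., 160.]]))]
```

View pics/w1.png

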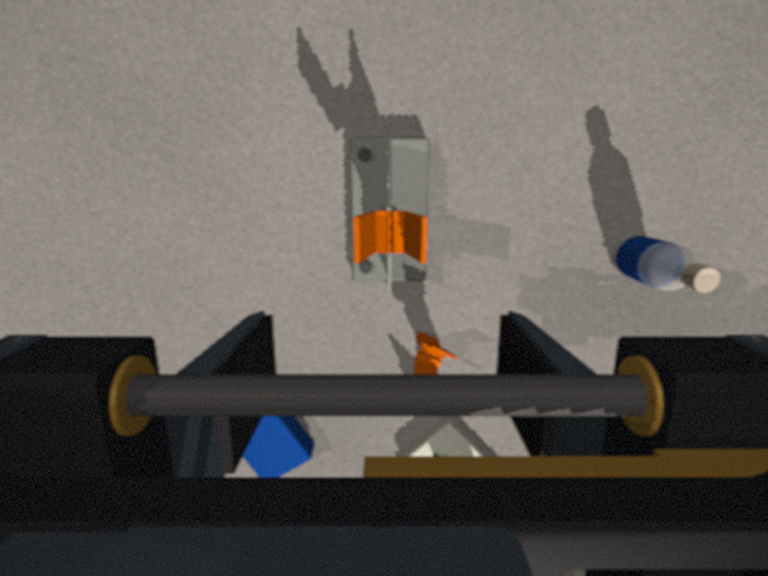

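The wrist view shows the clip at about (260,157) in native pixels, with the rack almost exactly in line with the image. I'll enlarge it for the fit.

```bash
python3 - <<'E'
from h import *
p,s=wrist();
import pickle;pickle.dump({k:p[k] for k in("img","rvec","tvec","intrinsics")},open("w1.pkl","wb"))
save(p,"w1c.png",(215,80,305,200),s=5)
g=viewer.masks_of("rack",p)
for d in g[:2]:
    c,_=cv2.findContours(d["region"].astype(np.uint8),0,2);c=max(c,key=cv2.contourArea);print(d["confidence"],cv2.boundingRect(c),cv2.minAreaRect(c))
for d in viewer.masks_of("clip",p)[:3]:
    c,_=cv2.findContours(d["region"].astype(np.uint8),0,2);c=max(c,key=cv2.contourArea);print(d["confidence"],cv2.boundingRect(c),cv2.minAreaRect(c))
E
```

```text
0.92 (233, 92, 54, 52) ((259.5, 117.49998474121094), (52.99999237060547, 50.99999237060547), -0.0)
0.76 (276, 221, 29, 28) ((290.2831726074219, 235.1201629638672), (27.698505401611328, 27.225475311279297), 3.012787342071533)
0.56 (236, 137, 49, 38) ((260.0, 155.5), (37.0, 48.0), 90.0)
```

View pics/w1c.png

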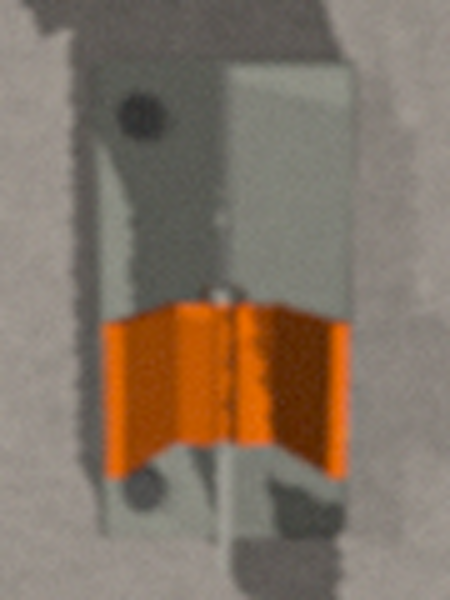

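```bash
python3 - <<'E'
from h import *
import pickle;p=pickle.load(open("w1.pkl","rb"))
f=lambda u,v,z:back(p,(215+u/5-.4,80+v/5-.4),z)
z=.132
P=[f(103,323,z),f(106,480,z),f(348,480,z),f(350,320,z)]
print(np.round(P,4));c=np.mean(P,0);print("c",c)
d=(P[0]-P[1])+(P[3]-P[2]);w=(P[3]+P[2]-P[0]-P[1])/2;print(np.hypot(*d[:2])/2,np.linalg.norm(w))
print("yaw from y",np.degrees(np.arctan2(d[1],d[0]))-90,"from x",np.degrees(np.arctan2(w[1],w[0])))
# rack base z=.02
B=[f(95,65,.02),f(102,538,.02),f(347,535,.02),f(355,65,.02)];print(np.round(B,4),np.mean(B,0))
for a,b in((0,1),(3,2)): e=B[a]-B[b];print(np.degrees(np.arctan2(e[1],e[0]))-90,np.linalg.norm(e))
# plate top z=.075
print("plate front",f(227,560,.075))
E
```

```text
[[0.5506 0.2878 0.132 ]
 [0.5362 0.2594 0.132 ]
 [0.5804 0.2369 0.132 ]
 [0.5948 0.2661 0.132 ]]
c [0.56548592 0.26255518 0.132     ]
0.0322033736816666 0.04942752907721014
yaw from y -26.550235064813776 from x -26.542532074483372
[[0.5681 0.3422 0.02  ]
 [0.5098 0.2284 0.02  ]
 [0.5723 0.1977 0.02  ]
 [0.629  0.3113 0.02  ]] [0.569804   0.26990025 0.02      ]
-27.13981403737631 0.12788083658347912
-26.51100485271042 0.12701480727168565
plate front [0.54451532 0.2195464  0.075     ]
```

Request:
arm_command(moves=[{"offset": [0.05,0.0036,-0.027],"dr": [-0.005,0,0],"claw": 1},{"offset": [0.09,0.0036,-0.027],"dr": [-0.005,0,0],"claw": 1},{"offset": [0.12,0.0036,-0.027],"dr": [-0.005,0,0],"claw": 1},{"offset": [0.14,0.0036,-0.027],"dr": [-0.005,0,0],"claw": 1},{"offset": [0.158,0.0036,-0.027],"dr": [-0.005,0,0],"claw": 1},{"offset": [0.158,0.0036,-0.027],"dr": [-0.005,0,0],"claw": 1},{"offset": [0.158,0.0036,-0.027],"dr": [-0.005,0,0],"claw": 1}])

```text
time_s: 3.28
tcp_pos: [0.5662, 0.2626, 0.1128]
eef_rot: [1.545, 0.952, -1.542]
wrist_force: [-0.9, 0.5, 0.2]
opening: 0.0913
```

```bash
python3 - <<'E'
from h import *
p,s=wrist();print(s["tcp_pos"]);save(p,"w2.png",s=1.5)
q=viewer.camera("side");save(q,"s2.png",(170,220,330,370),s=4)
E
```

```text
[0.56617646 0.26258211 0.11276334]
```

View pics/w2.png

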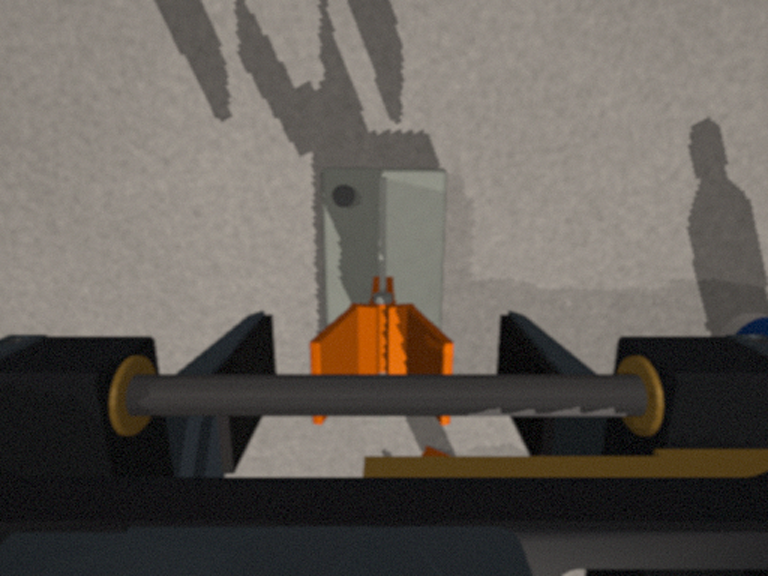

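View pics/s2.png

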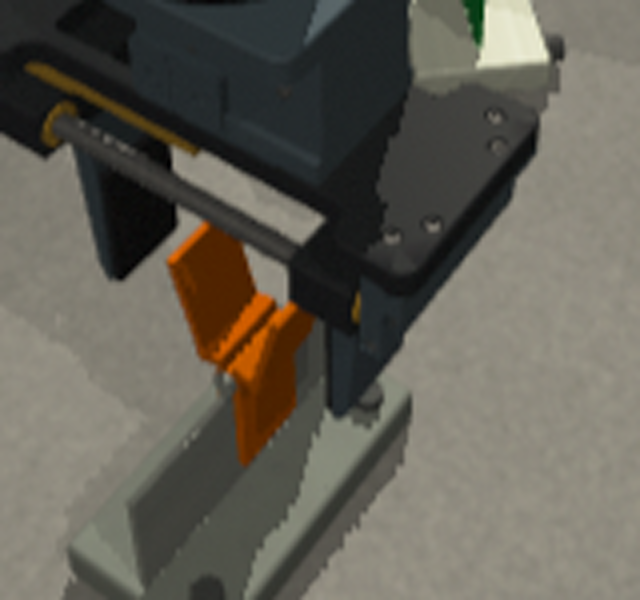

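The fingers stand on either side of the tails, centred to within about 1 mm. I'll close now.

Request:
arm_command(moves=[{"offset": [0,0,0],"dr": [0,0,0],"claw": 0.6},{"offset": [0,0,0],"dr": [0,0,0],"claw": 0.45},{"offset": [0,0,0],"dr": [0,0,0],"claw": 0.3},{"offset": [0,0,0],"dr": [0,0,0],"claw": 0.1},{"offset": [0,0,0],"dr": [0,0,0],"claw": 0},{"offset": [0,0,0],"dr": [0,0,0],"claw": 0},{"offset": [0,0,0],"dr": [0,0,0],"claw": 0},{"offset": [0,0,0],"dr": [0,0,0],"claw": 0}], squeeze=22)

```text
time_s: 4.38
tcp_pos: [0.5664, 0.263, 0.1146]
eef_rot: [1.547, 0.952, -1.541]
wrist_force: [-2.7, -1.5, 11.6]
opening: 0.0237
```

```bash
python3 - <<'E'
from h import *
p,s=wrist();print(s["tcp_pos"],s["opening"],s["wrist_force"]);save(p,"w3.png",(160,150,350,300),s=4)
q=viewer.camera("side");save(q,"s3.png",(170,220,330,370),s=4)
E
```

```text
[0.56641489 0.26302407 0.11457947] 0.023713860870028428 [-2.69299708 -1.48559674 11.59582846]
```

View pics/w3.png

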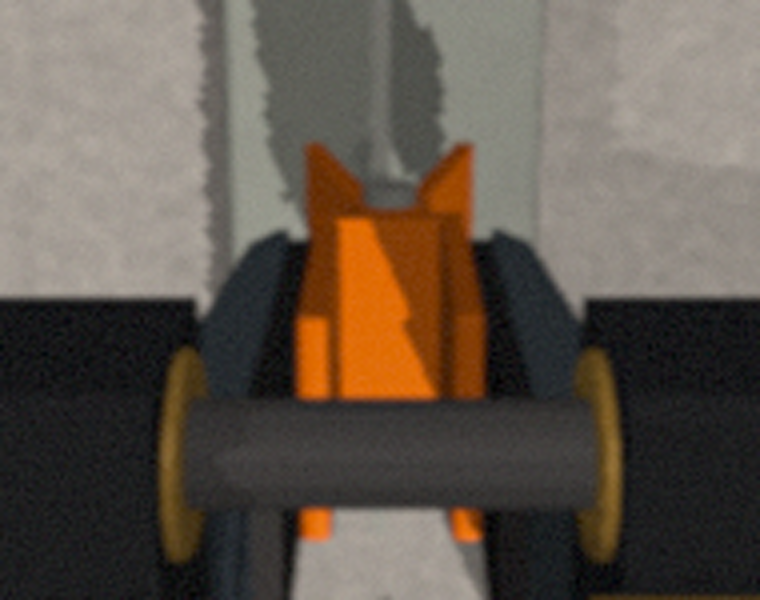

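View pics/s3.png

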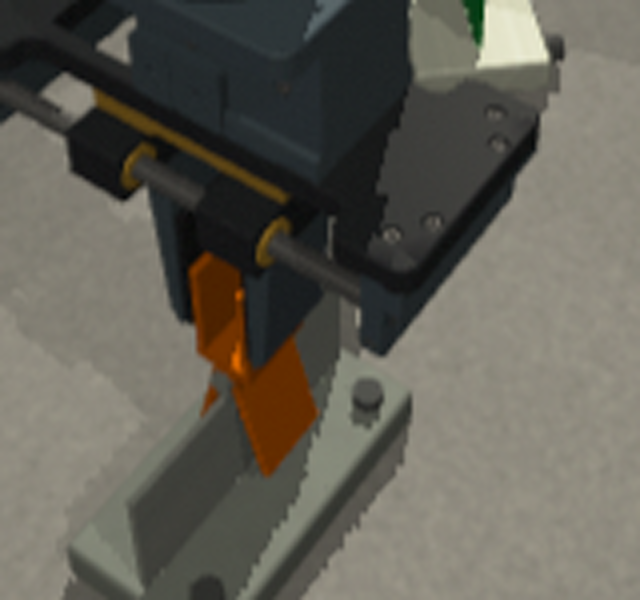

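The clip is fully open (opening 23.7 mm, jaws clear of the plate on both sides). Next I'll lift it straight up.

Request:
arm_command(moves=[{"offset": [-0.005,0,0],"claw": 0,"dr": [0,0,0]},{"offset": [-0.015,0,0],"claw": 0,"dr": [0,0,0]},{"offset": [-0.03,0,0],"claw": 0,"dr": [0,0,0]},{"offset": [-0.05,0,0],"claw": 0,"dr": [0,0,0]},{"offset": [-0.075,0,0],"claw": 0,"dr": [0,0,0]},{"offset": [-0.1,0,0],"claw": 0,"dr": [0,0,0]},{"offset": [-0.125,0,0],"claw": 0,"dr": [0,0,0]},{"offset": [-0.145,0,0],"claw": 0,"dr": [0,0,0]},{"offset": [-0.145,0,0],"claw": 0,"dr": [0,0,0]}])

```text
time_s: 5.6
tcp_pos: [0.5666, 0.2626, 0.2594]
eef_rot: [1.548, 0.951, -1.539]
wrist_force: [0.1, -0.2, -0.9]
opening: 0.0235
```

```bash
python3 - <<'E'
from h import *
p,s=wrist();print(s["tcp_pos"],s["opening"],s["wrist_force"]);save(p,"w4.png",(160,150,350,300),s=4)
print(goal([0.55,-0.304,0.26],-28.5))
E
```

```text
[0.56656883 0.26260282 0.25936724] 0.023538572978343435 [ 0.0674528  -0.23014716 -0.93319834]
(array([-0.0027,  0.2403,  0.513 ]), array([ 0.0314, -0.0013, -0.001 ]))
```

View pics/w4.png

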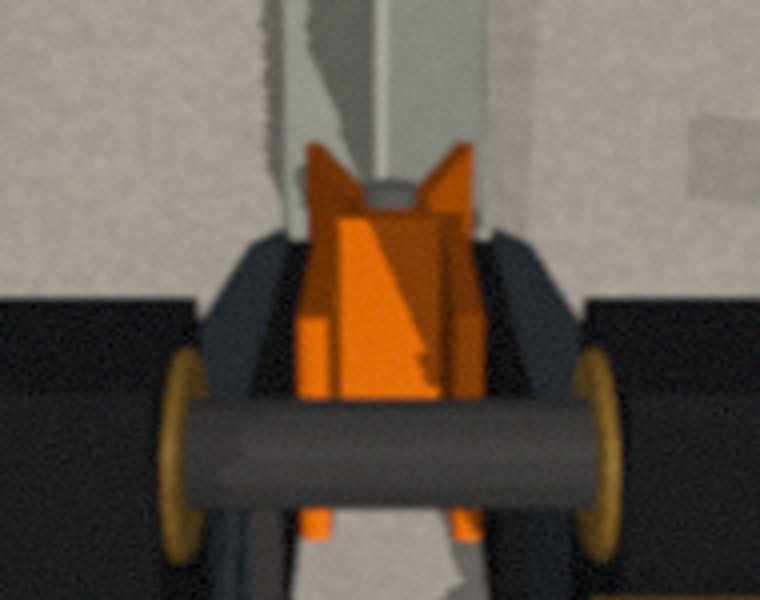

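Request:
arm_command(moves=[{"offset": [0,0.01,0.02],"claw": 0,"dr": [0,0,0]},{"offset": [0,0.03,0.063],"claw": 0,"dr": [0,0,0]},{"offset": [0,0.055,0.115],"claw": 0,"dr": [0,0,0]},{"offset": [0,0.08,0.17],"claw": 0,"dr": [0.01,0,0]},{"offset": [0,0.105,0.225],"claw": 0,"dr": [0.01,0,0]},{"offset": [0,0.13,0.28],"claw": 0,"dr": [0.02,0,0]},{"offset": [0,0.155,0.335],"claw": 0,"dr": [0.02,0,0]},{"offset": [0,0.18,0.39],"claw": 0,"dr": [0.03,0,0]},{"offset": [0,0.205,0.44],"claw": 0,"dr": [0.03,0,0]},{"offset": [0,0.225,0.485],"claw": 0,"dr": [0.03,0,0]},{"offset": [0,0.24,0.513],"claw": 0,"dr": [0.03,0,0]},{"offset": [0,0.24,0.513],"claw": 0,"dr": [0.03,0,0]}])

```text
time_s: 7.15
tcp_pos: [0.5478, -0.3067, 0.2553]
eef_rot: [1.566, 0.932, -1.57]
wrist_force: [-0.1, 1.2, -0.5]
opening: 0.0238
```

```bash
python3 - <<'E'
from h import *
import pickle
p,s=wrist();print(s["tcp_pos"],s["opening"],s["wrist_force"]);save(p,"w5.png",s=1.5)
pickle.dump({k:p[k] for k in("img","rvec","tvec","intrinsics")},open("w5.pkl","wb"))
print([(np.round(d["position"],3),round(d["confidence"],2)) for d in viewer.recognise("card",p)[:3]])
E
```

```text
[ 0.54777692 -0.30667286  0.25526161] 0.023817489086290795 [-0.05111553  1.24934559 -0.54697132]
[(array([ 0.575, -0.272,  0.022]), 0.74), (array([ 0.559, -0.306,  0.232]), 0.67)]
```

View pics/w5.png

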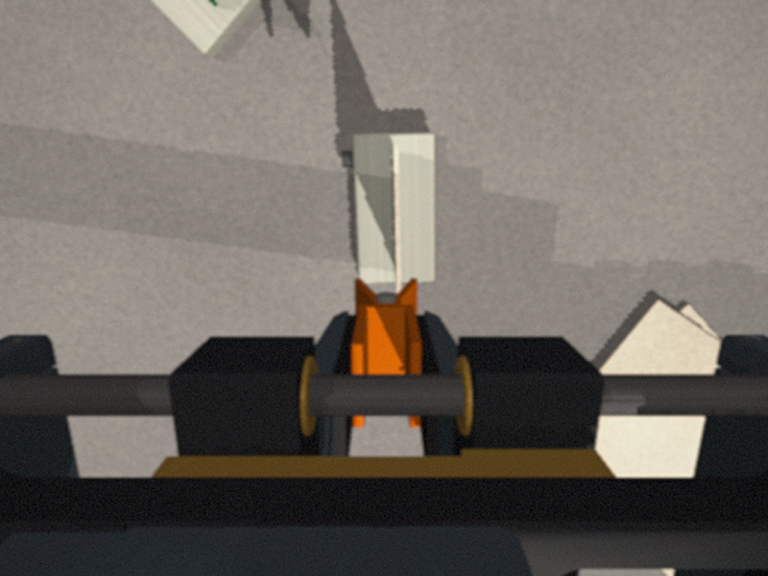

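The card's top edge shows as the thin line at columns ≈263–267 (native), with the clip held at ≈(258,225). I'll let the arm settle, then measure.

Request:
arm_command(moves=[{"offset": [0,0,0],"claw": 0,"dr": [0,0,0]},{"offset": [0,0,0],"claw": 0,"dr": [0,0,0]}])

```text
time_s: 7.5
tcp_pos: [0.5496, -0.3028, 0.2571]
eef_rot: [1.564, 0.933, -1.563]
wrist_force: [-0.4, -0.9, -0.2]
opening: 0.0238
```

```bash
python3 - <<'E'
from h import *
import pickle
p,s=wrist();print(s["tcp_pos"],s["dq"].round(4),s["eef_rot"]);
pickle.dump(({k:p[k] for k in("img","rvec","tvec","intrinsics")},s),open("w5.pkl","wb"))
save(p,"w5c.png",(215,75,305,205),s=6)
save(p,"w5c.png",(225,80,305,200),s=5)
q=viewer.camera("side");save(q,"s5.png",(230,90,330,190),s=6)
pickle.dump({k:q[k] for k in("img","rvec","tvec","intrinsics")},open("s5.pkl","wb"))
E
```

```text
[ 0.54961585 -0.30284665  0.25708559] [ 0.001   0.     -0.004  -0.0003 -0.0006  0.001 ] [ 1.56358118  0.93332447 -1.56344012]
```

View pics/w5c.png

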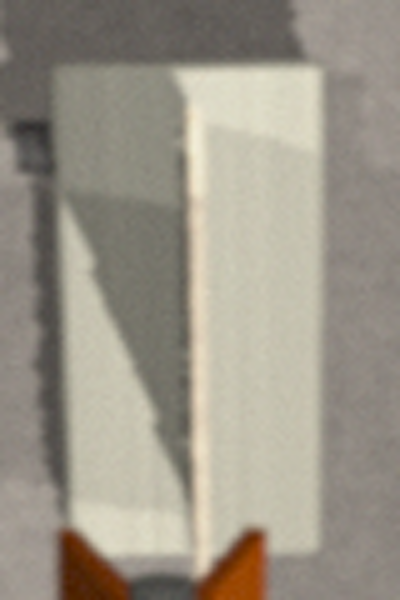

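View pics/s5.png

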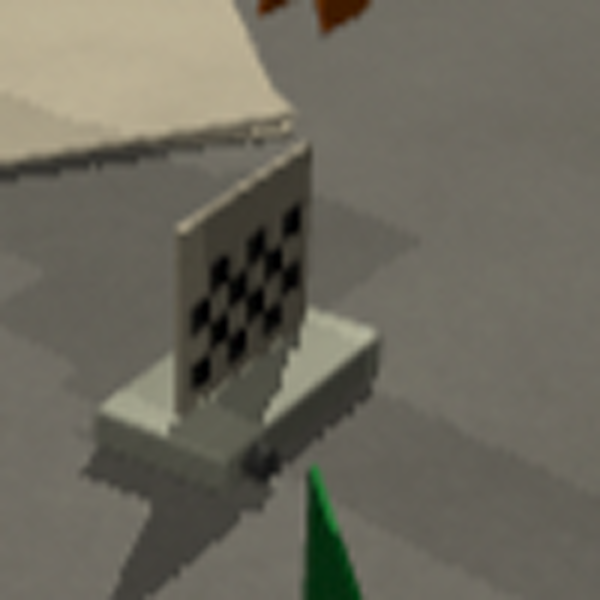

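```bash
python3 - <<'E'
from h import *
import pickle;p,s=pickle.load(open("w5.pkl","rb"));q=pickle.load(open("s5.pkl","rb"))
f=lambda u,v,z:back(p,(225+u/5-.4,80+v/5-.4),z)
a=f(196,104,.11);b=f(201,560,.11);e=a-b;L=np.hypot(*e[:2]);print(a,b,L,"yaw",np.degrees(np.arctan2(e[1],e[0]))-90)
B=[f(53,66,.02),f(70,552,.02),f(318,555,.02),f(325,64,.02)];print(np.round(B,4),"base c",np.mean(B,0))
for i,j in((0,1),(3,2)): d=B[i]-B[j];print(np.degrees(np.arctan2(d[1],d[0]))-90,np.linalg.norm(d))
for i,j in((0,3),(1,2)): d=B[j]-B[i];print(np.degrees(np.arctan2(d[1],d[0])),np.linalg.norm(d))
g=lambda u,v,z:back(q,(230+u/6-.4,90+v/6-.4),z)
c=g(180,231,.11);d=g(307,145,.11);e=c-d;print("side",c,d,(c+d)/2,np.linalg.norm(e),np.degrees(np.arctan2(e[1],e[0]))-90)
# column centroid of bright strip per row
im=p["img"].astype(float);
for v in range(102,190,8):
    row=im[v:v+4,255:275].mean(0);print(v,(row[:,0]-row[:,2]).round().astype(int))
E
```

```text
[ 0.59660445 -0.23170194  0.11      ] [ 0.55371799 -0.31461668  0.11      ] 0.09334935663185726 yaw -27.349611230325365
[[ 0.5725 -0.2038  0.02  ]
 [ 0.514  -0.3172  0.02  ]
 [ 0.5739 -0.3504  0.02  ]
 [ 0.6336 -0.2362  0.02  ]] base c [ 0.5735135  -0.27689531  0.02      ]
-27.299171026140556 0.1275888366964484
-27.60213538650951 0.1289247858964211
-27.934513449836018 0.0691912599448007
-29.056151871560463 0.06853751237537549
side [ 0.59498594 -0.23084568  0.11      ] [ 0.55131717 -0.31593065  0.11      ] [ 0.57315155 -0.27338816  0.11      ] 0.0956368856619329 -27.16858299685275
102 [14 14 14 14 14 14 22 34 38 30 28 24 22 23 23 22 23 23 23 23]
110 [15 14 14 15 14 12 17 28 37 29 28 28 22 22 21 23 22 22 21 21]
118 [14 14 13 14 14 15 16 27 36 37 32 28 22 21 22 22 22 22 23 22]
126 [12 12 11 11 13 10 13 24 34 39 35 28 23 21 21 22 20 23 22 21]
134 [11 12 13 13 12 10 12 23 34 40 36 29 23 21 23 21 22 20 21 21]
142 [13 12 12 12 12 11 12 21 33 40 36 30 24 23 22 22 20 21 22 22]
150 [12 12 12 12 12 13 11 20 33 41 36 32 24 22 22 24 22 23 22 23]
158 [14 13 12 12 13 12 11 18 32 42 35 32 24 22 22 22 22 22 22 22]
166 [20 18 14 13 12 13 13 18 32 41 36 34 25 22 22 24 22 22 22 22]
174 [21 20 21 21 20 18 15 16 28 40 37 34 26 22 22 24 23 24 22 22]
182 [25 24 25 25 24 23 22 20 28 40 38 35 28 24 21 22 22 22 23 26]
```

```bash
python3 - <<'E'
from h import *
print(goal([.5735,-.2757,.215],-27.4), R.from_rotvec(status.get_state()["eef_rot"]).as_matrix().round(4))
E
```

```text
(array([ 0.0421,  0.0079, -0.0354]), array([-0.0166, -0.0001, -0.0001])) [[ 2.000e-04  8.801e-01 -4.749e-01]
 [-0.000e+00 -4.749e-01 -8.801e-01]
 [-1.000e+00  1.000e-04 -1.000e-04]]
```

Request:
arm_command(moves=[{"offset": [0.01,0.003,-0.012],"claw": 0,"dr": [-0.006,0,0]},{"offset": [0.025,0.006,-0.026],"claw": 0,"dr": [-0.012,0,0]},{"offset": [0.04,0.008,-0.0355],"claw": 0,"dr": [-0.0165,0,0]},{"offset": [0.042,0.008,-0.0355],"claw": 0,"dr": [-0.0165,0,0]},{"offset": [0.042,0.008,-0.0355],"claw": 0,"dr": [-0.0165,0,0]},{"offset": [0.042,0.008,-0.0355],"claw": 0,"dr": [-0.0165,0,0]}])

```text
time_s: 8.35
tcp_pos: [0.5737, -0.2769, 0.2155]
eef_rot: [1.554, 0.942, -1.553]
wrist_force: [0.5, 0.1, -0.1]
opening: 0.0239
```

```bash
python3 - <<'E'
from h import *
import pickle
p,s=wrist();print(s["tcp_pos"],s["opening"],s["wrist_force"],np.degrees(np.arctan2(*R.from_rotvec(s["eef_rot"]).as_matrix()[[1,0],1])))
save(p,"w6c.png",(215,115,305,245),s=5)
pickle.dump(({k:p[k] for k in("img","rvec","tvec","intrinsics")},s),open("w6.pkl","wb"))
q=viewer.camera("side");save(q,"s6.png",(210,70,330,180),s=6)
pickle.dump({k:q[k] for k in("img","rvec","tvec","intrinsics")},open("s6.pkl","wb"))
E
```

```text
[ 0.57367511 -0.2769018   0.21549908] 0.023925262466622372 [ 0.45275308  0.11382029 -0.14646592] -27.49714709068325
```

View pics/w6c.png

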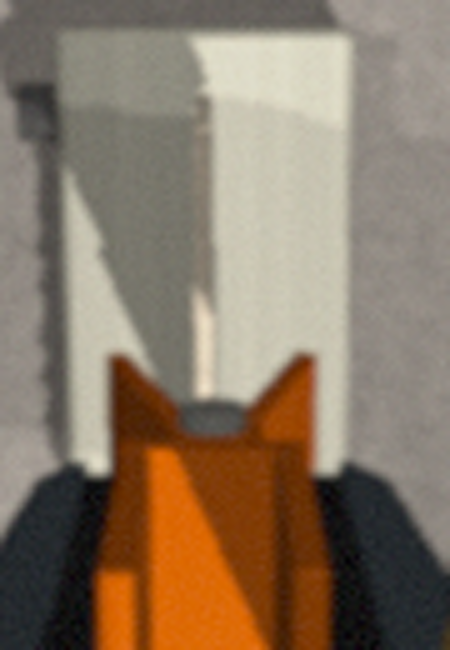

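View pics/s6.png

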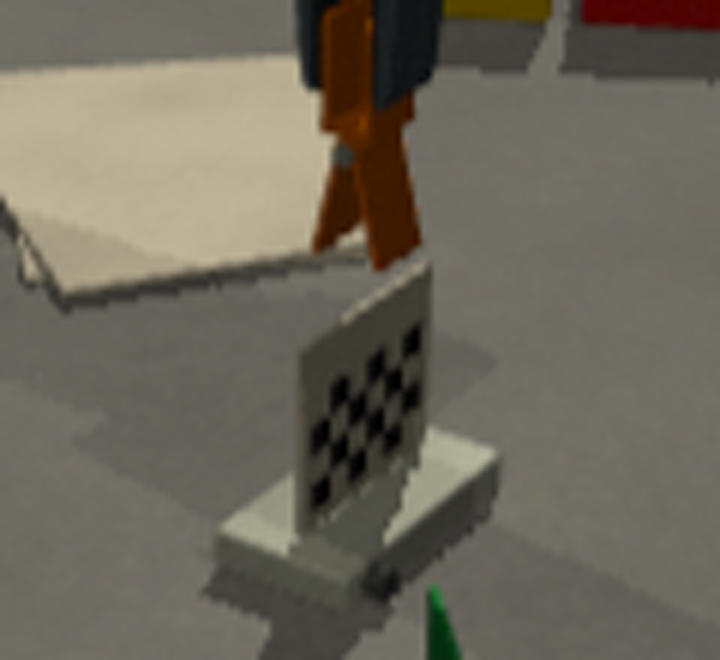

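```bash
python3 - <<'E'
from h import *
import pickle;p,s=pickle.load(open("w6.pkl","rb"));q=pickle.load(open("s6.pkl","rb"))
im=p["img"].astype(float)
pts=[]
for v in range(136,196,5):
    row=im[v:v+4,248:264].mean(0);w=np.clip((row[:,0]-row[:,2])-24,0,None);u=248+(w*np.arange(16)).sum()/w.sum();pts.append(back(p,(u,v+1.5),.11)[:2]);print(v,round(u,2),(row[:,0]-row[:,2]).round().astype(int))
pts=np.array(pts);Rt=R.from_rotvec(s["eef_rot"]).as_matrix()
loc=(np.c_[pts,np.full(len(pts),.11)]-s["tcp_pos"])@Rt
print((loc[:,1:]*1000).round(1).tolist());print(np.degrees(np.polyfit(loc[:,2],loc[:,1],1)[0]))
g=lambda u,v:(210+u/6-.4,70+v/6-.4)
# side: predicted jaw tip positions vs. seen ; left jaw (near corner) seen (383,270),(418,245)
for dz in(.0836,.0336):
  for y in(-.014,-.018,.014,.018):
    for z in(-.016,.016):
      X=s["tcp_pos"]+Rt@np.array([dz,y,z]); u=proj(q,X)[0];print(dz,y,z,((u-[210,70]+.4)*6).round())
E
```

```text
136 nan [14 14 13 13 14 18 20 22 20 22 22 22 22 22 22 23]
141 255.0 [14 13 12 12 13 16 23 24 22 20 23 22 21 22 23 23]
146 255.0 [12 13 12 12 13 18 22 25 22 20 21 22 22 23 21 23]
151 nan [12 13 12 13 14 18 22 24 23 22 22 23 23 22 22 21]
156 nan [14 11 13 13 14 14 21 22 20 20 22 24 22 22 23 22]
161 nan [13 13 14 14 12 16 21 23 21 21 21 23 24 22 23 23]
166 nan [12 13 13 12 12 16 22 24 21 19 19 22 23 22 22 23]
171 254.4 [12 11 12 13 15 20 26 26 24 20 19 22 21 22 23 23]
176 255.25 [14 13 12 13 15 25 34 40 37 29 22 22 22 23 24 24]
181 255.53 [11 12 12 12 13 20 33 39 38 34 24 22 22 22 23 22]
186 255.48 [12 14 12 12 14 20 33 39 38 32 23 20 22 23 24 24]
191 254.63 [28 17 13 12 13 20 30 36 35 30 22 20 20 22 21 23]
[[nan, nan], [-0.9, -47.4], [-0.9, -43.0], [nan, nan], [nan, nan], [nan, nan], [nan, nan], [-1.5, -20.3], [-0.7, -15.7], [-0.5, -11.0], [-0.5, -6.3], [-1.3, -1.5]]
 ** On entry to DLASCL parameter number  4 had an illegal value
 ** On entry to DLASCL parameter number  4 had an illegal value
 ** On entry to DLASCL parameter number  4 had an illegal value
 ** On entry to DLASCL parameter number  4 had an illegal value
 ** On entry to DLASCL parameter number  5 had an illegal value
 ** On entry to DLASCL parameter number  4 had an illegal value<stdin>:6: RuntimeWarning: invalid value encountered in scalar divide
Traceback (most recent call last):
numpy.linalg.LinAlgError: SVD did not converge in Linear Least Squares
```

The card lies about 1 mm towards tool −y of the clip's middle, and the jaws have about ±6 mm of play. I'll correct that and lower slowly.

Request:
arm_command(moves=[{"offset": [0,-0.001,-0.001],"claw": 0,"dr": [0,0,0]},{"offset": [0.006,-0.001,-0.001],"claw": 0,"dr": [0,0,0]},{"offset": [0.014,-0.001,-0.001],"claw": 0,"dr": [0,0,0]},{"offset": [0.022,-0.001,-0.001],"claw": 0,"dr": [0,0,0]},{"offset": [0.03,-0.001,-0.001],"claw": 0,"dr": [0,0,0]},{"offset": [0.038,-0.001,-0.001],"claw": 0,"dr": [0,0,0]},{"offset": [0.045,-0.001,-0.001],"claw": 0,"dr": [0,0,0]},{"offset": [0.0475,-0.001,-0.001],"claw": 0,"dr": [0,0,0]},{"offset": [0.0475,-0.001,-0.001],"claw": 0,"dr": [0,0,0]},{"offset": [0.0475,-0.001,-0.001],"claw": 0,"dr": [0,0,0]}])

```text
time_s: 9.7
tcp_pos: [0.5733, -0.2752, 0.1678]
eef_rot: [1.553, 0.942, -1.552]
wrist_force: [-0.4, 0.5, 0.2]
opening: 0.0238
```

```bash
python3 - <<'E'
from h import *
import pickle
p,s=wrist();print(s["tcp_pos"],s["opening"],s["wrist_force"],np.degrees(np.arctan2(*R.from_rotvec(s["eef_rot"]).as_matrix()[[1,0],1])))
save(p,"w7c.png",(205,115,315,245),s=5)
q=viewer.camera("side");save(q,"s7.png",(210,70,330,180),s=6)
Rt=R.from_rotvec(s["eef_rot"]).as_matrix()
for dz,y in((.0836,.014),(.0836,.018),(.0836,-.014),(.0336,0)):
    for z in(-.016,.016):
      X=s["tcp_pos"]+Rt@np.array([dz,y,z]); u=proj(q,X)[0];print(dz,y,z,((u-[210,70]+.4)*6).round())
E
```

```text
[ 0.57332055 -0.27520741  0.16775303] 0.023782898646542754 [-0.41377834  0.52873958  0.21333867] -27.473786024844078
0.0836 0.014 -0.016 [316. 365.]
0.0836 0.014 0.016 [358. 336.]
0.0836 0.018 -0.016 [308. 362.]
0.0836 0.018 0.016 [351. 334.]
0.0836 -0.014 -0.016 [371. 384.]
0.0836 -0.014 0.016 [412. 354.]
0.0336 0 -0.016 [345. 266.]
0.0336 0 0.016 [388. 238.]
```

View pics/w7c.png

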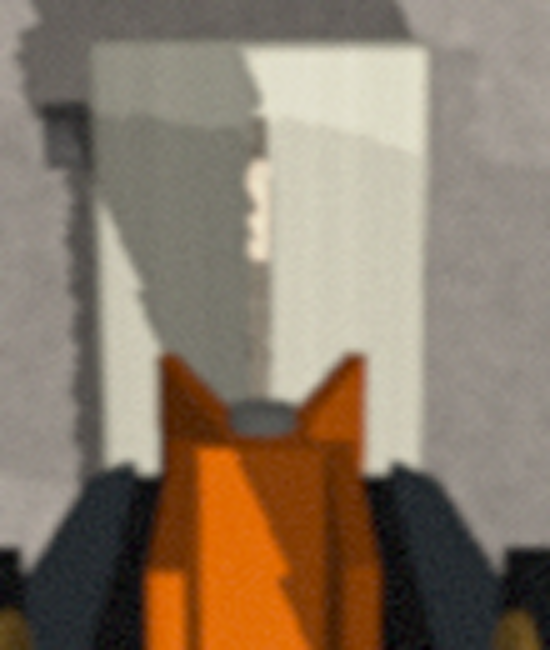

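View pics/s7.png

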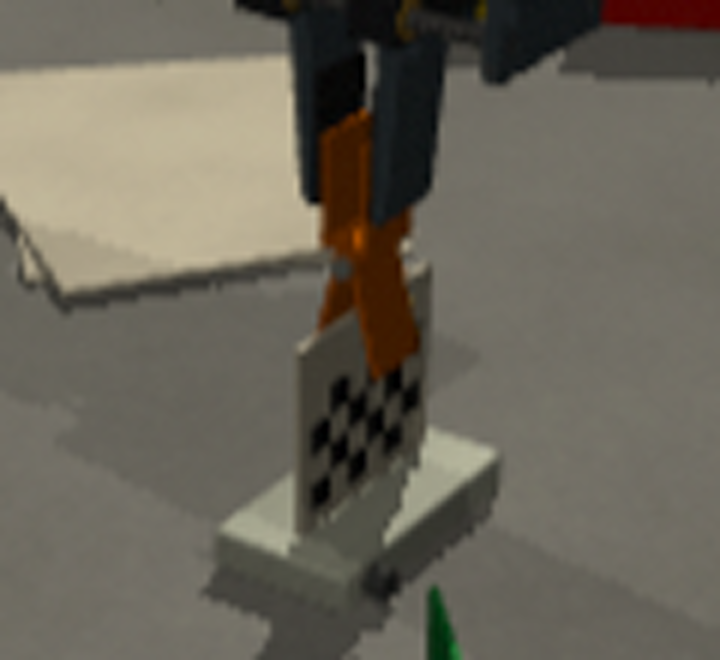

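The jaws straddle the card with about 24 mm of overlap, and the wrist force is near zero. I'll nudge the last 0.8 mm sideways, let it settle, check once more and hand in.

Request:
arm_command(moves=[{"offset": [0,-0.0008,0],"claw": 0,"dr": [0,0,0]},{"offset": [0,-0.0008,0],"claw": 0,"dr": [0,0,0]},{"offset": [0,-0.0008,0],"claw": 0,"dr": [0,0,0]}])

```text
time_s: 10.18
tcp_pos: [0.5724, -0.2747, 0.1674]
eef_rot: [1.553, 0.943, -1.553]
wrist_force: [-0.4, -0.3, -0.7]
opening: 0.0239
```

```bash
python3 - <<'E'
from h import *
p,s=wrist();print(s["time_s"],s["tcp_pos"],s["opening"],s["wrist_force"],abs(s["dq"]).max())
save(p,"w8c.png",(205,115,315,245),s=4)
q=viewer.camera("top");save(q,"t8.png",(310,130,420,230),s=6)
E
```

```text
10.175 [ 0.57238364 -0.2747279   0.16742572] 0.023903784597956022 [-0.44112488 -0.33294666 -0.66270115] 0.0016185116960102997
```

View pics/w8c.png

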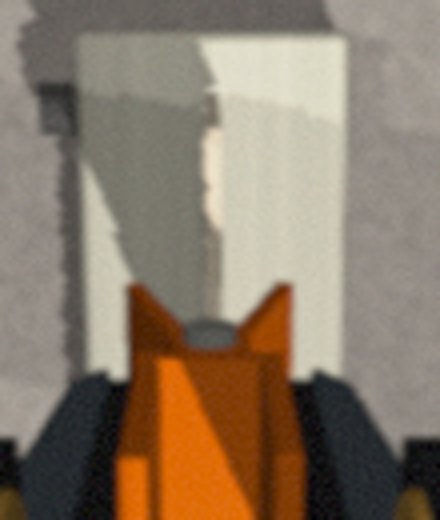

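The card edge (crop column ≈211) now runs midway between the open jaws (130–292), in line with the clip. The tails are still fully squeezed and the wrist force shows no contact.

```bash
python3 -c "
from bench import r
print(r.finish_job())"
```

```text
the job is handed in; nothing more can be done
None
```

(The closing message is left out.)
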